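Load a reagent cartridge into a photometer's sprung carrier

ROBOT

A 7-joint arm with a two-finger parallel gripper is mounted at the origin on the work surface. World frame = base frame: x ahead of the robot, y to its left, z up, the work surface at z = 0. Lengths are in mm, angles in rad, forces in N, time in s.
With the tool pointing down it reaches from about 400 to 850 mm from the base axis. Payload 4.5 kg.
Tool frame: the origin (TCP) lies midway between the tips of the shut fingers; the grasp point (between the pads) lies 19 mm behind it; z points along the fingers, y is the line along which they close (so a half turn about z gives the same grasp; the last joint's range is limited). The gripper opens to 85 mm and grips with 20 to 120 N. Pads are 22 mm wide; open, the fingers measure 114 mm over their backs; the gripper's body (76 mm by 85 mm) begins 54 mm behind the grasp point. The pads swing forward as they close: fully open they stand 13 mm farther back than shut.
Start: joints at [-1.25, 0.689, -0.195, 1.565, 0.157, 0.902, -0.215], TCP at [176.783, 599.502, 231.317] pointing down, gripper open.
Joint ranges: [-3.01, 3.01], [-0.46, 2.08], [-1.47, 1.51], [0.13, 2.56], [-1, 4.14], [0.04, 2.09], [-2.66, 2.66]. Speed limits (rad/s): [2.57, 2.57, 3.14, 3.14, 3.14, 3.14, 3.14].

INTERFACE

Orientations are given as a unit quaternion [w, x, y, z].
In Python, from plant import ctrl gives the robot as it stands. The module is installed in compiled form; this text tells all that it offers.
- The arm moves only by the tool arm_command, never from a script. Its argument "series" is a list of rows, each a list of 3 entries, a list of its own where there are three numbers: the closure, from -1 (fully open) to 1 (shut), then the shift along the world's x, y, z in m, then the turn about the world's z in rad. In form: [[jaw, [dx, dy, dz], yaw], ...]. A call has 1 to 5 rows; each row shifts and turns the commanded pose from where the row before left it; what a row does not reach is not made up. A row lasts 1/10 s, in which the tool goes at most 50 mm and 8.59 degrees, less where a joint would pass 70% of its speed; a pose out of reach is approached as far as the arm can. A call is refused whole if a number of a shift passes 0.05 or a number of a turn 0.15, either way. A call with a gripper value outside its range is refused whole. The fingers move at their own pace and stop on an object; the grip force is fixed at half the most. Time passes only in rows, so rows that do not move let the fingers close. It gives the time, the measured TCP pose, the force, the opening and the grip force at its end, in the units of the state.
- ctrl.observe(): the state, without advancing time (a new reading comes with each control period).
- ctrl.get_image(name): name is "scene" or "side" or "wrist"; returns a dict with "img" (384x512x3 uint8, blue, green, red), "depth" (384x512 float32, mm along the optical axis (not along the pixel's ray), 0 where there is no reading), "fx", "fy", "cx", "cy" (pixels), "xyz" and "orientation" of the camera in the world. Camera axes: x right, y down, z forward; pixel columns grow to the right and rows downward; lengths in mm; the calibration is good to about 2 mm. A picture is of the moment at which its call begins.
- ctrl.finish_job(): hands the job in; it is judged then, once.
Trained networks look in a picture, given as the dict that the camera call returned (one of the last four; its "shot" number tells which), for a name from the list of things; names that differ only in an ending like _2 or _b are one class to them, and where a whole thing is asked for, a point or a joint stands for the part that bears it (a point fixed in the world has none). Each returns a list of dicts, best first, with "p" (0 to 1); they miss things now and then, are a little off and sometimes report something else, mostly with a low value. They report only what shows in the picture. A call takes as long as a camera call.
- ctrl.cut_out(picture, label): "region" (384x512 bool, what is visible of it) and "bbox" ([left, top, right, bottom] in pixels, round what is visible of it).
The state is a dict: "t": time; "q": joint angles; "dq": joint speeds; "joint_torque": joint torques, N m; "tcp_pos": TCP position; "tool_rot": TCP orientation; "force": force on the tool from outside, world axes, zero at the start; "ft_torque": the same for the moment, N m; "width": finger opening in mm; "grasp_force": force on a finger pad.
Only numpy, scipy, OpenCV 4.12 (cv2) and the standard library are available. Lean on these libraries where they do the work, as an engineer would, in place of code of your own. Each camera call takes 0.05 s, during which the arm holds its last target. There are 200 camera calls.

TASK

Take the blue-capped cartridge out of the storage rack, where it stands on end, lay it flat on the bench with its dark window face up and let go of it. Then take it again and load it into the carrier: with its plain white end towards the orange spring pusher, press the pusher back, lower the cartridge window up into the gap with its blue end against the dark fixed stop, and let go so that it lies flat on the bed, clamped between pusher and stop. Leave the green-capped cartridge, the bottle and the tip box where they are.

Things in the scene. Friction and masses are not known exactly. Their poses are not given: they have to be found in the camera images.
- cart_center (a point): Centre of the cartridge to load: white box 130 x 48 x 30 mm, about 0.2 kg, blue cap on one end, dark window with four yellow wells on one broad face. Its z axis runs along the 130 mm length to the blue cap, y along the 48 mm width, x out of the window face. Starts standing in a rack pocket, cap up, underside 6 mm above the bench, window facing away from the robot within 25 degrees.
- cart_cap (a point): Centre of the blue end face of that cartridge, 65 mm from cart_center along its z axis; same axes.
- spare_center (a point): Centre of the other cartridge, same size and pose but with a green cap, standing in the other pocket of the rack; it stays there.
- rack_top (a point): Centre of the fixed steel rack, at its pocket rims 36 mm above the bench. Base 150 (x) x 82 (y) mm. Two pockets, centred 35 mm either side along its x axis, 30 mm deep, inside 36 (x) x 54 (y) mm, walls 3 mm; either may hold either cartridge. The bench straight ahead of the robot, between rack and carrier (0.40 to 0.72 m out, 90 mm either side), is free.
- bed_center (a point): Point on the carrier's bed, 35 mm above the bench, where the underside centre of the loaded cartridge belongs. x runs along the carrier from fixed stop to sprung pusher (away from the robot within 25 degrees), z up. Bed 34 mm wide, so fingers can straddle it. Base plate 12 mm thick, x -100 to 160, y -50 to 50 mm; cream spring housing x 119 to 159 mm, 40 mm above the bed. Fixed.
- stop_face (a point): Top middle of the dark fixed stop's face, at x = -65 mm from bed_center (same axes), 18 mm above the bed; the stop is 14 mm thick. Two dark cheeks of the same height reach 30 mm from it towards the pusher, inner faces at y = 28 and -28 mm, and guide the 48 mm wide cartridge.
- pusher_face (a point): Centre of the orange pusher's face towards the stop (same axes as bed_center); at x = 43 mm from bed_center when relaxed, so the relaxed gap is 108 mm. Pusher 46 mm wide, 24 mm thick, from 1 to 40 mm above the bed, so taller than the stop; slides along x.
- pusher (a joint): Travel of the orange pusher away from the stop, m: 0 relaxed, 0.040 hard end. The spring pushes it back to 0: 4.5 N at 0, 150 N/m more (about 8 N at 0.022, where the gap equals the cartridge's 130 mm).
- bottle: Amber bottle, 60 mm diameter, 130 mm high, origin at the centre of its underside; a bystander.
- tipbox: Blue tip box 75 x 75 mm, 64 mm high, origin at the centre of its underside; a bystander.

How it is judged (in metres and radians):
On the way:
1. the blue-capped cartridge lies flat on the bench, window up, let go (angle between cart_center's own x axis and vertical below 0.06 rad and height (world z) of cart_center below 0.019 m and contact force between cart and the fingers below 0.1 N and linear speed of cart below 0.02 m/s), for 0.2 s.
At the end, for the whole second after the job is handed in: The blue-capped cartridge lies at rest on the carrier's bed, window up within 0.06 rad, blue end at the stop, its centre within 4 mm of home along the carrier, 6 mm across and its underside within 3 mm of the bed, clamped by the pusher (travel 18 to 26 mm), not touched by the fingers (angle between cart_center's own x axis and vertical below 0.06 rad and x of cart_center in the frame of bed_center between -0.004 and 0.004 m and y of cart_center in the frame of bed_center between -0.006 and 0.006 m and z of cart_center in the frame of bed_center between 0.012 and 0.0185 m and x of cart_cap in the frame of bed_center below -0.055 m and value of joint pusher between 0.018 and 0.026 m and linear speed of cart below 0.02 m/s and contact force between cart and the fingers below 0.1 N).
It fails at once if the green-capped cartridge is disturbed by more than 20 mm (distance of spare_center from where it was at the start of the episode above 0.02 m).
It fails at once if the bottle is moved by more than 20 mm (distance of bottle from where it was at the start of the episode above 0.02 m).
It fails at once if the tip box is moved by more than 20 mm (distance of tipbox from where it was at the start of the episode above 0.02 m).
It also fails if it takes over 61 s, if anything falls off the work surface, if the arm or the gripper's body presses on something with over 40 N, if the wrist force passes 120 N, or if a joint passes its speed limit or range.

## Working session

There is one attempt and no reset: what is moved stays moved. The work goes in short steps, Python scripts to look and compute and a tool call to move; the robot and the scene stay as the last step left them, time stands still between calls to the robot, and variables do not carry over. Pictures are saved under pics/ and viewed, at most 10 in all, crops included, and the job is handed in when it is done.

Besides the shell and the picture viewer there is one more tool, called after "Call:" by a JSON object that holds its "op" and its "data", one argument or row to a line. arm_command: Moves the arm, as the interface text tells. Its arguments: {"type":"object","properties":{"series":{"type":"array"}},"required":["series"]}

```bash
mkdir -p pics; cat > h.py <<'E'
import numpy as np, cv2
from scipy.spatial.transform import Rotation as R
from plant import ctrl
def rot(q): return R.from_quat([q[1],q[2],q[3],q[0]]).as_matrix()
def shot(n): return ctrl.get_image(n)
def pts(p,mask):
    "world points (mm) of the masked pixels with depth"
    v,u=np.nonzero(mask&(p['depth']>0)); d=p['depth'][v,u]
    c=np.c_[(u-p['cx'])/p['fx']*d,(v-p['cy'])/p['fy']*d,d]
    return c@rot(p['orientation']).T+np.array(p['xyz'])
def best(p,l):
    r=ctrl.cut_out(p,l); return r[0] if r else None
def st():
    s=ctrl.observe(); print('t',round(s['t'],2),'tcp',np.round(s['tcp_pos'],1),'rot',np.round(s['tool_rot'],3),'F',np.round(s['force'],1),'w',round(s['width'],1),'g',round(s['grasp_force'],1),'q7',np.round(s['q'][6],2))
E
python3 - <<'E'
from h import *
st()
ims=[]
for n in('scene','side'):
    p=shot(n); ims.append(p['img'])
    print(n,np.round(p['xyz']),np.round(rot(p['orientation'])[:,2],2))
    for l in('cart_center','spare_center','pusher','bottle','tipbox'):
        b=best(p,l)
        if b is None: print(l,None);continue
        P=pts(p,b['region'])
        print(l,round(b['p'],2),b['bbox'],len(P),np.round(np.percentile(P,[5,50,95],axis=0)).tolist() if len(P) else '')
cv2.imwrite('pics/a.png',cv2.resize(np.vstack(ims),(400,600)) if 0 else np.vstack(ims)[:, :] if 0 else ims[0])
cv2.imwrite('pics/b.png',ims[1])
E
```

```text
t 0.0 tcp [176.7 598.8 230.5] rot [-0.     0.143  0.99  -0.001] F [-0.1  0.5  0.4] w 85.3 g 0.0 q7 -0.22
scene [1030. -141.  757.] [-0.52  0.17 -0.84]
cart_center 0.8 [129.1, 183.4, 160.2, 225.9] 801 [[559.0, -259.0, 47.0], [582.0, -240.0, 113.0], [587.0, -220.0, 138.0]]
spare_center 0.77 [117.4, 163.4, 148.7, 192.3] 552 [[490.0, -272.0, 91.0], [512.0, -252.0, 130.0], [519.0, -230.0, 138.0]]
pusher 0.9 [322.3, 172.8, 345.7, 204.8] 421 [[608.0, 169.0, 40.0], [628.0, 188.0, 65.0], [661.0, 210.0, 77.0]]
bottle 0.85 [243.0, 250.3, 275.5, 296.3] 1021 [[770.0, -74.0, 14.0], [795.0, -51.0, 88.0], [811.0, -24.0, 131.0]]
tipbox 0.73 [286.2, 247.0, 328.7, 296.1] 1453 [[765.0, 18.0, 21.0], [804.0, 50.0, 53.0], [834.0, 85.0, 65.0]]
side [616. 622. 490.] [ 0.03 -0.86 -0.51]
cart_center 0.93 [269.9, 132.7, 287.5, 174.5] 551 [[554.0, -253.0, 40.0], [570.0, -218.0, 94.0], [586.0, -214.0, 135.0]]
spare_center 0.91 [295.7, 130.3, 313.6, 172.9] 598 [[483.0, -266.0, 37.0], [502.0, -232.0, 93.0], [517.0, -227.0, 135.0]]
pusher 0.63 [218.2, 258.5, 265.5, 298.6] 797 [[609.0, 172.0, 42.0], [627.0, 200.0, 59.0], [674.0, 217.0, 74.0]]
bottle 0.84 [173.2, 168.9, 202.5, 224.7] 1132 [[754.0, -50.0, 9.0], [777.0, -27.0, 71.0], [806.0, -16.0, 127.0]]
tipbox 0.7 [270.7, 135.4, 285.7, 171.1] 537 [[553.0, -250.0, 39.0], [571.0, -218.0, 90.0], [586.0, -214.0, 134.0]]
```

View pics/a.png

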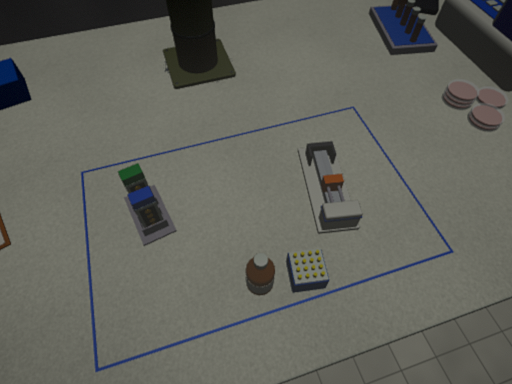

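View pics/b.png

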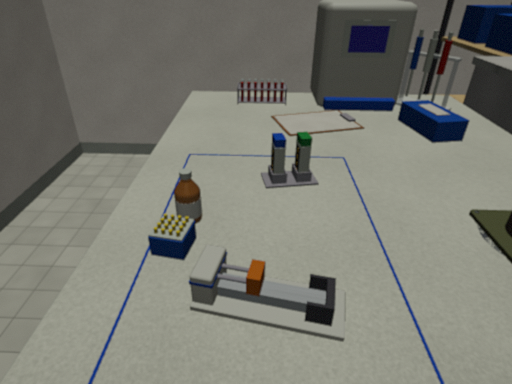

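The pictures show the blue-capped cartridge (scene px ~143,200; side ~279,150) in the farther rack pocket, green nearer the robot, and the carrier at left with the stop towards the robot (scene px 320,150) and pusher (333,183). Moving above the carrier for a close look.

Call:
{"op": "arm_command", "data": {
  "series": [
    [-1,[0.033,-0.036,0.01],0],
    [-1,[0.033,-0.036,0.01],0],
    [-1,[0.033,-0.036,0.01],0],
    [-1,[0.033,-0.036,0.01],0],
    [-1,[0.033,-0.036,0.01],0]
  ]
}}

```text
t: 1.1
tcp_pos: [343.0, 417.9, 281.9]
tool_rot: [0.0, 0.143, 0.99, 0.0]
force: [0.2, 0.4, -0.1]
width: 85.5
grasp_force: 0.0
```

Call:
{"op": "arm_command", "data": {
  "series": [
    [-1,[0.033,-0.036,0.01],0],
    [-1,[0.033,-0.036,0.01],0],
    [-1,[0.033,-0.036,0.01],0],
    [-1,[0.033,-0.036,0.01],0],
    [-1,[0,0,0],0]
  ]
}}

```text
t: 1.6
tcp_pos: [480.4, 267.7, 322.5]
tool_rot: [0.003, 0.15, 0.989, -0.001]
force: [0.4, -0.6, -0.0]
width: 85.3
grasp_force: 0.0
```

```bash
python3 - <<'E'
from h import *
st()
p=shot('wrist'); cv2.imwrite('pics/c.png',p['img'])
print(np.round(p['xyz']),np.round(rot(p['orientation']),2).tolist())
for l in('bed_center','stop_face','pusher'):
    for b in ctrl.cut_out(p,l)[:1]:
        P=pts(p,b['region']); print(l,b['p'],b['bbox'],np.round(np.percentile(P,[3,50,97],axis=0)).tolist())
np.savez('c.npz',P=pts(p,np.ones((384,512),bool)))
E
```

```text
t 1.6 tcp [480.4 267.7 322.5] rot [ 0.003  0.15   0.989 -0.001] F [ 0.4 -0.6 -0. ] w 85.3 g 0.0 q7 0.54
[414. 289. 466.] [[0.3, 0.92, 0.26], [0.96, -0.28, -0.08], [-0.0, 0.28, -0.96]]
bed_center 0.58 [195.4, 146.9, 278.8, 339.3] [[474.0, 144.0, 12.0], [597.0, 203.0, 36.0], [712.0, 256.0, 77.0]]
stop_face 0.68 [195.1, 146.2, 279.2, 339.7] [[474.0, 144.0, 12.0], [597.0, 202.0, 36.0], [712.0, 256.0, 77.0]]
pusher 0.58 [222.1, 253.8, 258.6, 306.9] [[605.0, 171.0, 44.0], [617.0, 196.0, 71.0], [675.0, 216.0, 77.0]]
```

View pics/c.png

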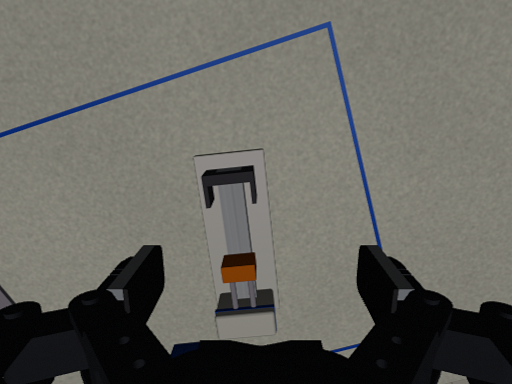

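Carrier seen clearly: stop at px (230,178), pusher (239,267), housing (245,315). I'll fit it from the depth points.

```bash
cat > fit.py <<'E'
from h import *
def near(P): return P[(abs(P[:,0]-600)<160)&(abs(P[:,1]-195)<95)]
def carrier(P):
    P=near(P); B=P[(P[:,2]>8)&(P[:,2]<17)]
    (c,s,a)=cv2.minAreaRect(B[:,:2].astype(np.float32))
    if s[0]<s[1]: a+=90
    a=(a+90)%180-90; print('base rect c',np.round(c,1),'size',np.round(s,1),'yaw',round(a,2))
    t=np.radians(a); ex=np.array([np.cos(t),np.sin(t)]); ey=np.array([-ex[1],ex[0]])
    bc=np.array(c)-30*ex
    print(' bed from base',np.round(bc,1))
    for n,lo,hi in(('bed',32,38),('stop',50,56),('top',72,78)):
        Q=P[(P[:,2]>lo)&(P[:,2]<hi)]; d=Q[:,:2]-bc
        X=d@ex; Y=d@ey; print(n,len(Q),'x',np.round(np.percentile(X,[1,10,50,90,99]),1),'y',np.round(np.percentile(Y,[1,50,99]),1),'z',np.round(np.median(Q[:,2]),1))
        if n=='top':
            h=np.histogram(X,bins=np.arange(30,170,5)); print(' hist',h[0])
E
python3 - <<'E'
from fit import *
carrier(np.load('c.npz')['P'])
P0=[]
for n in('scene','side'):
    p=shot(n); P=pts(p,np.ones((384,512),bool)); print(n); carrier(P)
    for l in('cart_center','spare_center'):
        b=best(p,l); Q=pts(p,b['region']); T=Q[Q[:,2]>131]
        print(l,b['bbox'],len(T),'z',np.median(T[:,2]),cv2.minAreaRect(T[:,:2].astype(np.float32)))
E
```

```text
base rect c [595.3 198.3] size [100.1 259.1] yaw -11.25
 bed from base [565.9 204.2]
bed 2021 x [-78.4 -51.1  -2.  104.  120.2] y [-29.6  -0.1  33.8] z 36.4
stop 951 x [-78.4 -76.7 -66.7 119.1 120.5] y [-34.6   0.5  35.9] z 54.2
top 2015 x [ 43.5  50.3 128.6 151.6 157.7] y [-40.3   0.7  41.1] z 76.2
 hist [  0   0  81 113 121 108 108  45   0   0   0   0   0   0   0   0   0  47
 261 173 177 182 167 178 170  84   0]
scene
base rect c [595.8 196.8] size [100.6 259.9] yaw -11.38
 bed from base [566.3 202.7]
bed 543 x [-68.  -57.8  -6.5 128.8 157.7] y [-41.9  -0.1  32.8] z 35.4
stop 252 x [-81.  -77.1 -63.2 157.2 158.2] y [-42.2  -3.6  34.8] z 53.5
top 729 x [ 43.6  53.4 133.2 153.6 157.3] y [-41.   -0.3  40.7] z 75.3
 hist [ 0  0 19 34 33 31 45  9  0  0  0  0  0  0  0  0  0 13 66 70 71 68 69 70
 85 46  0]
cart_center [127.5, 184.0, 163.2, 228.8] 294 z 136.4435374003183 ((569.0333862304688, -241.44766235351562), (31.414653778076172, 47.42669677734375), 8.582210540771484)
spare_center [119.1, 160.2, 146.7, 190.1] 262 z 136.33941311004816 ((501.1192626953125, -253.02203369140625), (30.05079460144043, 47.22446823120117), 11.861512184143066)
side
base rect c [595.6 198.1] size [101.8 258.4] yaw -11.07
 bed from base [566.2 203.9]
bed 1416 x [-70.5 -54.7   4.8 107.6 146.2] y [-28.4   3.5  41.7] z 33.5
stop 603 x [-78.7 -76.1 -57.7 118.6 151.9] y [-34.4  13.8  42.4] z 51.7
top 957 x [ 43.5  50.8 130.6 151.4 156.7] y [-39.1   2.5  40.2] z 73.3
 hist [ 0  0 29 56 57 60 53 11  0  0  0  0  0  0  0  0  0 10 93 97 92 91 88 93
 95 32  0]
cart_center [269.6, 133.5, 289.1, 174.1] 89 z 134.13399713837305 ((570.376953125, -238.6797637939453), (29.277278900146484, 48.696868896484375), 12.416749954223633)
spare_center [295.1, 132.8, 313.1, 172.8] 92 z 134.26778129555137 ((501.0176086425781, -250.14447021484375), (28.946224212646484, 48.74091339111328), 11.786028861999512)
```

Call:
{"op": "arm_command", "data": {
  "series": [
    [-1,[0.01,-0.048,0],0.046],
    [-1,[0.01,-0.048,0],0.046],
    [-1,[0.01,-0.048,0],0.046],
    [-1,[0.01,-0.048,0],0.046],
    [-1,[0.01,-0.048,0],0.046]
  ]
}}

```text
t: 2.6
tcp_pos: [523.9, 34.0, 321.4]
tool_rot: [0.0, 0.027, 1.0, 0.0]
force: [1.4, 1.3, 0.3]
width: 85.5
grasp_force: 0.0
```

Call:
{"op": "arm_command", "data": {
  "series": [
    [-1,[0.01,-0.048,-0.01],0.046],
    [-1,[0.01,-0.048,-0.01],0.046],
    [-1,[0.01,-0.048,-0.01],0.046],
    [-1,[0.01,-0.048,-0.01],0.046],
    [-1,[0,-0.03,0],0.046]
  ]
}}

```text
t: 3.1
tcp_pos: [563.3, -190.9, 279.6]
tool_rot: [-0.001, -0.085, 0.996, -0.001]
force: [-0.0, -0.5, 0.3]
width: 85.6
grasp_force: 0.0
```

Call:
{"op": "arm_command", "data": {
  "series": [
    [-1,[0,0,0],0],
    [-1,[0,0,0],0],
    [-1,[0,0,0],0]
  ]
}}

```text
t: 3.4
tcp_pos: [564.1, -184.1, 281.5]
tool_rot: [0.0, -0.088, 0.996, 0.001]
force: [0.7, -0.0, -0.2]
width: 85.2
grasp_force: 0.0
```

```bash
python3 - <<'E'
from h import *
st()
s=ctrl.observe(); y=rot(s['tool_rot'])[:,1]; print('psi',np.degrees(np.arctan2(y[1],y[0]))-90)
p=shot('wrist'); cv2.imwrite('pics/d.png',p['img'])
for l in('cart_center','spare_center'):
    for b in ctrl.cut_out(p,l)[:1]:
        Q=pts(p,b['region']); T=Q[abs(Q[:,2]-136)<5]
        print(l,round(b['p'],2),b['bbox'],len(T),'z',np.median(T[:,2]),cv2.minAreaRect(T[:,:2].astype(np.float32)) if len(T)>5 else '')
E
```

```text
t 3.4 tcp [ 564.1 -184.1  281.5] rot [ 0.    -0.088  0.996  0.001] F [ 0.7 -0.  -0.2] w 85.2 g 0.0 q7 1.78
psi 10.07373901019372
cart_center 0.91 [171.7, 141.6, 235.1, 191.6] 1708 z 137.3103498615797 ((569.3356323242188, -240.63754272460938), (29.240068435668945, 48.25104522705078), 10.232714653015137)
spare_center 0.64 [165.1, 77.2, 233.3, 115.3] 2036 z 137.34292422412466 ((501.2369079589844, -252.90548706054688), (29.546743392944336, 48.1151123046875), 10.27691650390625)
```

View pics/d.png

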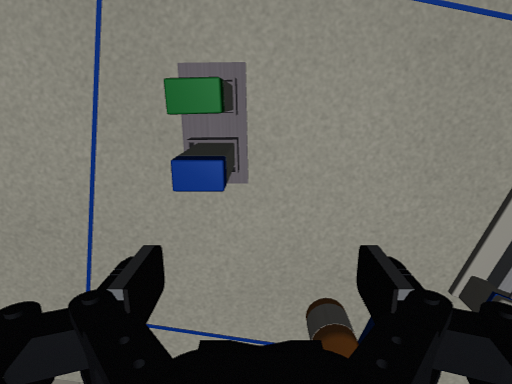

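Blue cap at px (198,173), at (569.5,-240.5), yaw 10° agreed by three views. Descend and grip.

Call:
{"op": "arm_command", "data": {
  "series": [
    [-1,[0.0027,-0.028,0],0],
    [-1,[0.0027,-0.028,0],0],
    [-1,[0,0,-0.04],0],
    [-1,[0,0,-0.04],0],
    [-1,[0,0,-0.04],0]
  ]
}}

```text
t: 4.05
tcp_pos: [569.7, -241.6, 160.6]
tool_rot: [0.001, -0.087, 0.996, -0.0]
force: [-0.0, 0.8, 0.2]
width: 85.7
grasp_force: 0.0
```

Call:
{"op": "arm_command", "data": {
  "series": [
    [-1,[0,0,-0.04],0],
    [-1,[0,0,-0.03],0],
    [-1,[0,0,0],0],
    [-1,[0,0,0],0]
  ]
}}

```text
t: 4.45
tcp_pos: [569.8, -241.6, 91.9]
tool_rot: [0.0, -0.087, 0.996, 0.0]
force: [0.6, 0.4, 0.9]
width: 85.3
grasp_force: 0.0
```

Call:
{"op": "arm_command", "data": {
  "series": [
    [1,[0,0,0],0],
    [1,[0,0,0],0],
    [1,[0,0,0],0],
    [1,[0,0,0],0],
    [1,[0,0,0],0]
  ]
}}

```text
t: 4.95
tcp_pos: [570.2, -242.4, 93.2]
tool_rot: [0.001, -0.087, 0.996, -0.0]
force: [-0.4, 1.1, 7.6]
width: 47.2
grasp_force: 61.1
```

Call:
{"op": "arm_command", "data": {
  "series": [
    [1,[0,0,0],0],
    [1,[0,0,0],0],
    [1,[0,0,0],0],
    [1,[0,0,0.005],0],
    [1,[0,0,0.01],0]
  ]
}}

```text
t: 5.45
tcp_pos: [568.3, -242.3, 106.2]
tool_rot: [-0.001, -0.086, 0.996, 0.0]
force: [-0.1, 0.2, -2.3]
width: 47.0
grasp_force: 61.8
```

Call:
{"op": "arm_command", "data": {
  "series": [
    [1,[0,0,0.025],0],
    [1,[0,0,0.03],0],
    [1,[0,0,0.03],0],
    [1,[0.01,0.03,0],0],
    [1,[0.01,0.04,0],-0.035]
  ]
}}

```text
t: 5.95
tcp_pos: [589.4, -175.5, 193.1]
tool_rot: [0.001, -0.066, 0.998, -0.002]
force: [0.7, -0.1, -2.0]
width: 47.5
grasp_force: 62.1
```

Call:
{"op": "arm_command", "data": {
  "series": [
    [1,[0.01,0.04,0],-0.035],
    [1,[0.01,0.04,0],-0.035],
    [1,[0.01,0.04,0],-0.035],
    [1,[0.01,0.03,0],-0.035],
    [1,[0.01,0.022,0],0]
  ]
}}

```text
t: 6.45
tcp_pos: [639.1, 3.4, 192.0]
tool_rot: [-0.0, -0.0, 1.0, 0.001]
force: [0.6, -0.2, -2.3]
width: 47.1
grasp_force: 62.1
```

Call:
{"op": "arm_command", "data": {
  "series": [
    [1,[0,0,-0.02],0],
    [1,[0,0,-0.02],0],
    [1,[0,0,-0.01],0],
    [1,[0,0,0],0],
    [1,[0,0,0],0]
  ]
}}

```text
t: 6.95
tcp_pos: [639.5, -0.6, 142.0]
tool_rot: [0.0, 0.001, 1.0, 0.0]
force: [0.6, 0.6, -2.7]
width: 47.6
grasp_force: 62.1
```

```bash
python3 - <<'E'
from h import *
st(); s=ctrl.observe(); y=rot(s['tool_rot'])[:,1]; print('psi',np.degrees(np.arctan2(y[1],y[0]))-90)
ims=[]
for n in('side','scene'):
    p=shot(n)
    b=best(p,'cart_center'); Q=pts(p,b['region']); print(b['p'],b['bbox'],np.round(np.percentile(Q,[1,50,99],axis=0)).tolist())
    u=int(b['bbox'][0]);v=int(b['bbox'][1]); ims.append(cv2.resize(p['img'][max(v-60,0):max(v-60,0)+150,max(u-60,0):max(u-60,0)+150],(400,400)))
cv2.imwrite('pics/e.png',np.hstack(ims))
E
```

```text
t 6.95 tcp [ 6.395e+02 -6.000e-01  1.420e+02] rot [0.    0.001 1.    0.   ] F [ 0.6  0.6 -2.7] w 47.6 g 62.1 q7 1.31
psi -0.12959481054889466
0.65 [240.2, 181.2, 255.2, 217.7] [[624.0, -3.0, 56.0], [638.0, 24.0, 100.0], [652.0, 27.0, 140.0]]
0.62 [248.4, 170.5, 273.2, 219.7] [[628.0, -24.0, 60.0], [653.0, -2.0, 143.0], [656.0, 21.0, 188.0]]
```

View pics/e.png

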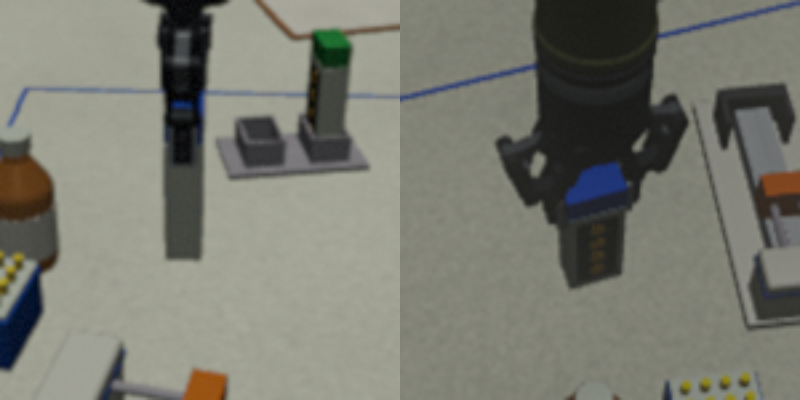

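The cartridge hangs upright with its window (wells seen at crop px 598,245) facing away from the robot, bottom ~56 mm high. Lower to contact.

Call:
{"op": "arm_command", "data": {
  "series": [
    [1,[0,0,-0.03],0],
    [1,[0,0,-0.02],0],
    [1,[0,0,-0.004],0],
    [1,[0,0,-0.002],0],
    [1,[0,0,0],0]
  ]
}}

```text
t: 7.65
tcp_pos: [638.5, -0.4, 87.3]
tool_rot: [-0.001, 0.001, 1.0, -0.0]
force: [-3.9, -0.1, 7.4]
width: 47.7
grasp_force: 62.9
```

Call:
{"op": "arm_command", "data": {
  "series": [
    [1,[0,0,-0.002],0],
    [1,[0,0,0],0]
  ]
}}

```text
t: 7.85
tcp_pos: [638.6, -0.3, 87.2]
tool_rot: [-0.0, 0.001, 1.0, -0.0]
force: [-7.0, 0.7, 20.2]
width: 47.7
grasp_force: 64.1
```

Call:
{"op": "arm_command", "data": {
  "series": [
    [1,[-0.006,0,0.001],0],
    [1,[-0.006,0,0],0],
    [1,[-0.006,0,0],0],
    [1,[0,0,0],0]
  ]
}}

```text
t: 8.25
tcp_pos: [625.1, 0.4, 87.3]
tool_rot: [0.005, 0.001, 1.0, 0.001]
force: [3.0, 0.1, 8.3]
width: 47.3
grasp_force: 63.0
```

```bash
cat > tilt.py <<'E'
from h import *
st()
p=shot('side'); b=best(p,'cart_center'); Q=pts(p,b['region']); 
Q=Q[abs(Q[:,1]-24)<6]
c,s,a=cv2.minAreaRect(Q[:,[0,2]].astype(np.float32)); print('xz rect',np.round(c,1),np.round(s,1),round(a,1),'lowest',np.round(Q[Q[:,2].argmin()]))
E
python3 tilt.py
```

```text
t 8.25 tcp [6.251e+02 4.000e-01 8.730e+01] rot [0.005 0.001 1.    0.001] F [3.  0.1 8.3] w 47.3 g 63.0 q7 1.29
xz rect [624.9  43.6] [93.4 29.8] 89.6 lowest [617.  25.  -3.]
```

It slid upright instead of tipping (pad friction wins). I'll stand it, release, and tip it over by pushing the window side near the top, fingers part open.

Call:
{"op": "arm_command", "data": {
  "series": [
    [1,[0,0,0.002],0],
    [-1,[0,0,0],0],
    [-1,[0,0,0],0],
    [-1,[0,0,0],0],
    [-1,[0,0,0],0]
  ]
}}

```text
t: 8.85
tcp_pos: [620.8, -0.4, 86.1]
tool_rot: [-0.0, 0.001, 1.0, -0.0]
force: [0.3, 0.5, -0.7]
width: 85.4
grasp_force: 0.0
```

Call:
{"op": "arm_command", "data": {
  "series": [
    [-1,[0,0,0.02],0],
    [-1,[0,0,0.045],0],
    [-1,[0,0,0.04],0],
    [0.3,[0.025,0,0],0],
    [0.3,[0.03,0,0],0]
  ]
}}

```text
t: 9.35
tcp_pos: [676.8, -0.4, 193.5]
tool_rot: [0.001, 0.001, 1.0, -0.0]
force: [0.9, 0.7, 0.0]
width: 59.3
grasp_force: 0.0
```

Call:
{"op": "arm_command", "data": {
  "series": [
    [0.3,[0,0,0],0],
    [0.3,[0,0,-0.04],0],
    [0.3,[0,0,-0.035],0],
    [0.3,[0,0,0],0],
    [0.3,[0,0,0],0]
  ]
}}

```text
t: 9.85
tcp_pos: [675.6, -0.4, 116.3]
tool_rot: [-0.001, 0.001, 1.0, 0.0]
force: [1.1, 0.3, 0.2]
width: 29.7
grasp_force: 0.0
```

```bash
cat >> tilt.py <<'E'
cv2.imwrite('pics/%d.png'%(ctrl.observe()['t']*100),cv2.resize(p['img'][120:270,180:330],(500,500)))
E
python3 tilt.py
```

```text
t 9.85 tcp [ 6.756e+02 -4.000e-01  1.163e+02] rot [-0.001  0.001  1.     0.   ] F [1.1 0.3 0.2] w 29.7 g 0.0 q7 1.33
xz rect [620.9  63.8] [131.3  29.5] 89.6 lowest [617.  23.  -2.]
```

Call:
{"op": "arm_command", "data": {
  "series": [
    [0.3,[-0.015,0,0],0],
    [0.3,[-0.01,0,0],0],
    [0.3,[-0.008,0,0],0],
    [0.3,[-0.008,0,0],0],
    [0.3,[-0.008,0,0],0]
  ]
}}

```text
t: 10.45
tcp_pos: [627.4, -0.3, 117.3]
tool_rot: [0.001, 0.001, 1.0, 0.0]
force: [-0.0, -0.7, -0.1]
width: 29.9
grasp_force: 0.0
```

Call:
{"op": "arm_command", "data": {
  "series": [
    [0.3,[-0.008,0,0],0],
    [0.3,[-0.006,0,0],0],
    [0.3,[-0.004,0,0],0],
    [0.3,[0,0,0],0],
    [0.3,[0,0,0],0]
  ]
}}

```text
t: 10.95
tcp_pos: [609.4, -0.3, 116.4]
tool_rot: [0.0, 0.001, 1.0, 0.0]
force: [-1.1, 0.8, -0.5]
width: 29.5
grasp_force: 0.0
```

```bash
python3 tilt.py
```

```text
t 10.95 tcp [ 6.094e+02 -3.000e-01  1.164e+02] rot [0.    0.001 1.    0.   ] F [-1.1  0.8 -0.5] w 29.5 g 0.0 q7 1.29
xz rect [537.4  14.1] [131.1  33.7] 0.2 lowest [479.  25.  -3.]
```

Call:
{"op": "arm_command", "data": {
  "series": [
    [-1,[-0.02,0,0.035],0],
    [-1,[-0.02,0,0.035],0],
    [-1,[-0.02,0,0.035],0],
    [-1,[-0.01,0,0],0],
    [-1,[0,0,0],0]
  ]
}}

```text
t: 11.55
tcp_pos: [538.5, -0.5, 222.1]
tool_rot: [0.0, 0.001, 1.0, -0.0]
force: [-0.1, -0.2, 0.0]
width: 85.5
grasp_force: 0.0
```

```bash
python3 - <<'E'
from h import *
st()
for n in('scene','side','wrist'):
    p=shot(n); b=best(p,'cart_center')
    if b is None: print(n,None); continue
    Q=pts(p,b['region']); T=Q[abs(Q[:,2]-30)<5]
    c,s,a=cv2.minAreaRect(T[:,:2].astype(np.float32))
    print(n,b['p'],len(T),np.median(T[:,2]),np.round(c,1),np.round(s,1),round(a,1))
cv2.imwrite('pics/f.png',p['img'])
E
```

```text
t 11.55 tcp [ 5.385e+02 -5.000e-01  2.221e+02] rot [ 0.     0.001  1.    -0.   ] F [-0.1 -0.2  0. ] w 85.5 g 0.0 q7 1.3
scene 0.92 820 30.947509156092792 [538.8   1. ] [ 48.3 131.2] 89.6
side 0.6 5 33.085946246673814 [660.6 173.3] [42.7 10. ] 10.3
wrist 0.65 5568 31.65501172569921 [540.    1.9] [ 48.  129.1] 89.9
```

View pics/f.png

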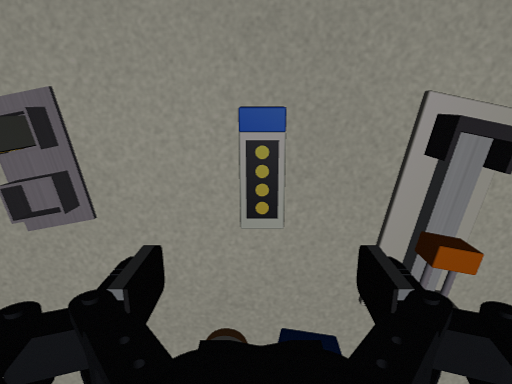

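Flat, window up, cap towards robot (px 262,120), white end away; centre (539,1), yaw 0. Regrasp at its middle.

Call:
{"op": "arm_command", "data": {
  "series": [
    [-1,[0.0005,0.0017,-0.05],0],
    [-1,[0,0,-0.05],0],
    [-1,[0,0,-0.05],0],
    [-1,[0,0,-0.045],0],
    [-1,[0,0,-0.015],0]
  ]
}}

```text
t: 12.35
tcp_pos: [536.9, 1.4, 6.9]
tool_rot: [-0.004, 0.001, 1.0, -0.0]
force: [-0.5, -1.0, 0.6]
width: 84.9
grasp_force: 0.0
```

Call:
{"op": "arm_command", "data": {
  "series": [
    [-1,[0,0,-0.01],0],
    [-1,[0,0,0],0],
    [1,[0,0,0],0],
    [1,[0,0,0],0],
    [1,[0,0,0],0]
  ]
}}

```text
t: 12.85
tcp_pos: [540.8, 1.3, 3.2]
tool_rot: [0.001, 0.001, 1.0, 0.0]
force: [0.2, 0.5, 5.3]
width: 47.1
grasp_force: 62.8
```

Call:
{"op": "arm_command", "data": {
  "series": [
    [1,[0,0,0],0],
    [1,[0,0,0],0],
    [1,[0,0,0],0]
  ]
}}

```text
t: 13.15
tcp_pos: [540.9, 1.4, 3.2]
tool_rot: [0.002, 0.001, 1.0, 0.0]
force: [0.4, 0.3, 7.3]
width: 46.9
grasp_force: 63.4
```

Call:
{"op": "arm_command", "data": {
  "series": [
    [1,[0,0,0.02],0],
    [1,[0,0,0.04],0],
    [1,[0,0,0.04],0],
    [1,[0,0,0.04],0],
    [1,[0,0.03,0],-0.035]
  ]
}}

```text
t: 13.65
tcp_pos: [543.0, 25.8, 146.9]
tool_rot: [0.005, 0.023, 1.0, -0.001]
force: [1.2, -0.0, -2.5]
width: 47.0
grasp_force: 62.4
```

Call:
{"op": "arm_command", "data": {
  "series": [
    [1,[0,0.04,0],-0.04],
    [1,[0,0.04,0],-0.04],
    [1,[0,0.04,0],-0.04],
    [1,[-0.002,0.038,0],-0.04],
    [1,[0,0.02,0],0]
  ]
}}

```text
t: 14.15
tcp_pos: [536.5, 214.5, 142.2]
tool_rot: [0.0, 0.096, 0.995, 0.002]
force: [0.2, 0.5, -2.0]
width: 47.1
grasp_force: 62.4
```

Call:
{"op": "arm_command", "data": {
  "series": [
    [1,[0,0,0],0],
    [1,[0,0,0],0],
    [1,[0,0,0],0]
  ]
}}

```text
t: 14.45
tcp_pos: [537.8, 207.0, 141.5]
tool_rot: [-0.0, 0.099, 0.995, -0.001]
force: [-0.1, -0.2, -1.7]
width: 47.0
grasp_force: 62.4
```

```bash
cat > car.py <<'E'
from h import *
bc=np.array([566.1,203.8]); t=np.radians(-11.2); ex=np.array([np.cos(t),np.sin(t)]); ey=np.array([-ex[1],ex[0]])
def loc(): 
    s=ctrl.observe(); d=s['tcp_pos'][:2]-bc; y=rot(s['tool_rot'])[:,1]
    print('tcp in carrier',round(d@ex,1),round(d@ey,1),'psi',round(np.degrees(np.arctan2(y[1],y[0]))-90,2))
def cart(names=('scene','side','wrist')):
    st(); loc(); out={}
    for n in names:
        p=out[n]=shot(n); b=best(p,'cart_center')
        if b is None: print(n,None); continue
        Q=pts(p,b['region']); zt=np.percentile(Q[:,2],90); T=Q[abs(Q[:,2]-zt)<5]; d=T[:,:2]-bc
        X,Y=d@ex,d@ey; m=abs(Y)<60
        print(n,round(b['p'],2),len(T),'top z',round(np.median(T[:,2]),1),'x',np.round(np.percentile(X,[1,99]),1),'y',np.round(np.percentile(Y,[1,99]),1))
        low=Q[:,2].min(); A=cv2.minAreaRect(T[:,:2].astype(np.float32)); print('   rect',np.round(A[1],1),round(A[2],1),'in carrier',np.round([(A[0]-bc)@ex,(A[0]-bc)@ey],1),'lowz',round(low,1))
        f=np.polyfit(X[m],T[m][:,2],1) if m.sum()>20 else 0; print('   pitch slope',np.round(f,3))
    return out
E
python3 - <<'E'
from car import *
o=cart()
cv2.imwrite('pics/g.png',np.hstack([cv2.resize(o['side']['img'][180:340,170:370],(400,320)),cv2.resize(o['wrist']['img'],(400,320))]))
E
```

```text
t 14.45 tcp [537.8 207.  141.5] rot [-0.     0.099  0.995 -0.001] F [-0.1 -0.2 -1.7] w 47.0 g 62.4 q7 0.82
tcp in carrier -28.4 -2.3 psi -11.41
scene 0.7 631 top z 169.2 x [-87.7  34.7] y [-27.   19.7]
   rect [ 48.4 129.7] 78.9 in carrier [-28.7  -3.3] lowz -1.3
   pitch slope [-8.00000e-03  1.69105e+02]
side 0.63 1460 top z 166.9 x [-93.3  33.5] y [-24.2  23.2]
   rect [ 53.5 129.7] 79.7 in carrier [-29.6   0.9] lowz -3.9
   pitch slope [ -0.    166.703]
wrist 0.58 28575 top z 169.9 x [-93.9  -0.8] y [-24.   22.3]
   rect [48.4 97.3] 78.6 in carrier [-45.9  -1. ] lowz -0.8
   pitch slope [7.00000e-03 1.70277e+02]
```

View pics/g.png

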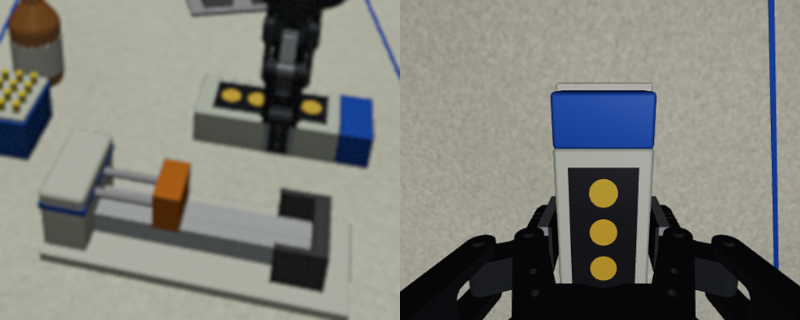

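Level, yaw right; window up, cap over the stop. Lower to just above the stop, push the pusher back.

Call:
{"op": "arm_command", "data": {
  "series": [
    [1,[0.0003,0.0017,-0.03],0],
    [1,[0,0,-0.03],0],
    [1,[0,0,-0.015],0],
    [1,[0,0,-0.006],0],
    [1,[0,0,0],0]
  ]
}}

```text
t: 15.25
tcp_pos: [537.9, 210.8, 60.0]
tool_rot: [-0.0, 0.098, 0.995, -0.0]
force: [-0.2, -0.1, -2.4]
width: 47.2
grasp_force: 62.4
```

Call:
{"op": "arm_command", "data": {
  "series": [
    [1,[0.0059,-0.0012,0],0],
    [1,[0.0059,-0.0012,0],0],
    [1,[0.0059,-0.0012,0],0],
    [1,[0.0059,-0.0012,0],0],
    [1,[0.0059,-0.0012,0],0]
  ]
}}

```text
t: 15.75
tcp_pos: [565.4, 206.0, 61.1]
tool_rot: [-0.002, 0.098, 0.995, 0.0]
force: [-7.4, 1.7, 2.0]
width: 47.1
grasp_force: 62.8
```

Call:
{"op": "arm_command", "data": {
  "series": [
    [1,[0.0039,-0.0008,0],0],
    [1,[0,0,0],0],
    [1,[0,0,0],0]
  ]
}}

```text
t: 16.05
tcp_pos: [569.0, 205.3, 61.0]
tool_rot: [-0.002, 0.098, 0.995, 0.0]
force: [-7.2, 2.0, 2.6]
width: 46.5
grasp_force: 62.9
```

```bash
cat > now.py <<'E'
from car import *
o=cart(('scene','side'))
for n in o:
    b=best(o[n],'pusher')
    if b: 
        Q=pts(o[n],b['region']); T=Q[abs(Q[:,2]-75)<4]; print(n,'pusher top x',np.round(np.percentile((T[:,:2]-bc)@ex,[2,98]),1) if len(T) else '')
cv2.imwrite('pics/n%d.png'%(ctrl.observe()['t']*100),np.hstack([cv2.resize(o['side']['img'][180:340,170:370],(400,320)),cv2.resize(o['scene']['img'][110:250,260:435],(400,320))]))
E
python3 now.py; ls pics
```

```text
t 16.05 tcp [569.  205.3  61. ] rot [-0.002  0.098  0.995  0.   ] F [-7.2  2.   2.6] w 46.5 g 62.9 q7 0.84
tcp in carrier 2.5 2.0 psi -11.22
scene 0.82 559 top z 88.6 x [-48.3  65.1] y [-22.4  24.3]
   rect [ 48.6 121.5] 78.6 in carrier [5.4 1.4] lowz 1.9
   pitch slope [-7.0000e-03  8.8772e+01]
side 0.79 1277 top z 86.4 x [-62.5  63.7] y [-19.2  26.7]
   rect [ 49.  129.6] 78.6 in carrier [1.3 3.5] lowz -1.7
   pitch slope [-3.0000e-03  8.6259e+01]
scene pusher top x [65.7 89.9]
side pusher top x [70.  87.9]
1105.png
994.png
a.png
b.png
c.png
d.png
e.png
f.png
g.png
n1635.png
```

Call:
{"op": "arm_command", "data": {
  "series": [
    [1,[0.0027,-0.002,0],0],
    [1,[0,0,0],0],
    [1,[0,0,-0.006],0],
    [1,[0,0,-0.006],0],
    [1,[0,0,0],0]
  ]
}}

```text
t: 16.85
tcp_pos: [570.6, 203.2, 48.1]
tool_rot: [-0.003, 0.098, 0.995, -0.0]
force: [-7.5, 2.5, -1.1]
width: 46.8
grasp_force: 62.5
```

```bash
python3 now.py
```

```text
t 16.85 tcp [570.6 203.2  48.1] rot [-0.003  0.098  0.995 -0.   ] F [-7.5  2.5 -1.1] w 46.8 g 62.5 q7 0.84
tcp in carrier 4.5 0.3 psi -11.19
scene 0.79 520 top z 75.6 x [-22.1  66. ] y [-24.   22.8]
   rect [ 48.1 113.7] 78.2 in carrier [13.  -0.2] lowz 11.9
   pitch slope [-1.4000e-02  7.6019e+01]
side 0.71 1310 top z 73.6 x [-60.8  67.3] y [-21.7  25. ]
   rect [ 49.  131.2] 79.2 in carrier [3.6 1.8] lowz -2.3
   pitch slope [-7.0000e-03  7.3391e+01]
scene pusher top x [68.2 91.7]
side pusher top x [68.3 91.1]
```

```bash
cp pics/n16*.png /tmp/; ls -t pics | head -1; cp pics/$(ls -t pics | head -1) pics/now.png
```

```text
n1714.png
```

View pics/now.png

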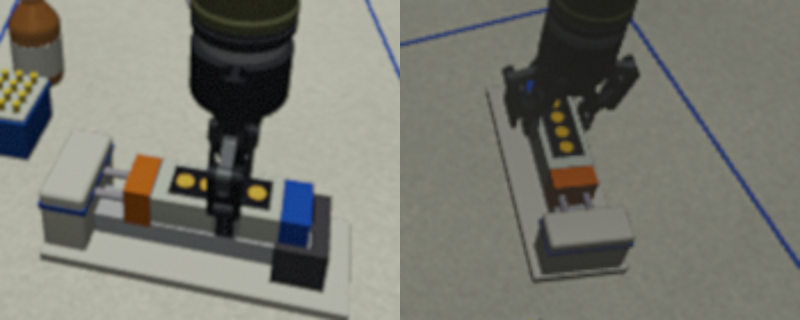

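The cartridge is inside between pusher (crop px 143,190) and stop (305,240), cap clear of the stop face, about 10 mm above the bed. Lower on.

Call:
{"op": "arm_command", "data": {
  "series": [
    [1,[0,0,-0.005],0],
    [1,[0,0,-0.003],0],
    [1,[0,0,-0.002],0],
    [1,[0,0,0],0]
  ]
}}

```text
t: 17.55
tcp_pos: [571.0, 202.9, 38.5]
tool_rot: [-0.003, 0.098, 0.995, -0.0]
force: [-8.1, 1.9, 1.3]
width: 47.0
grasp_force: 62.9
```

Call:
{"op": "arm_command", "data": {
  "series": [
    [1,[0,0,-0.001],0],
    [1,[0,0,0],0]
  ]
}}

```text
t: 17.75
tcp_pos: [571.0, 203.0, 38.3]
tool_rot: [-0.003, 0.098, 0.995, -0.0]
force: [-9.0, 0.8, 5.4]
width: 46.9
grasp_force: 63.4
```

On the bed; ease back to the stop, release, and lift.

Call:
{"op": "arm_command", "data": {
  "series": [
    [1,[-0.002,0.0004,0],0],
    [1,[-0.0015,0.0003,0],0],
    [-1,[0,0,0],0],
    [-1,[0,0,0],0],
    [-1,[0,0,0],0]
  ]
}}

```text
t: 18.25
tcp_pos: [572.2, 202.7, 38.1]
tool_rot: [0.001, 0.099, 0.995, 0.0]
force: [-0.0, -0.8, -0.9]
width: 85.2
grasp_force: 0.0
```

Call:
{"op": "arm_command", "data": {
  "series": [
    [-1,[0,0,0],0],
    [-1,[0,0,0.02],0],
    [-1,[0,0,0.04],0],
    [-1,[0,0,0.05],0],
    [-1,[-0.04,0,0.03],0]
  ]
}}

```text
t: 18.75
tcp_pos: [537.6, 203.3, 181.2]
tool_rot: [0.006, 0.101, 0.995, 0.003]
force: [-0.7, 0.6, -0.5]
width: 85.6
grasp_force: 0.0
```

Call:
{"op": "arm_command", "data": {
  "series": [
    [-1,[-0.04,0,0.03],0],
    [-1,[0,0,0],0],
    [-1,[0,0,0],0]
  ]
}}

```text
t: 19.05
tcp_pos: [491.0, 203.2, 208.4]
tool_rot: [0.001, 0.098, 0.995, 0.001]
force: [-0.1, 0.0, -0.5]
width: 85.1
grasp_force: 0.0
```

```bash
python3 now.py; python3 - <<'E'
from car import *
o=cart(('wrist',)); cv2.imwrite('pics/last.png',np.hstack([cv2.resize(o['wrist']['img'],(400,300)),cv2.resize(shot('side')['img'][180:330,170:370],(400,300))]))
E
```

```text
t 19.05 tcp [491.  203.2 208.4] rot [0.001 0.098 0.995 0.001] F [-0.1  0.  -0.5] w 85.1 g 0.0 q7 0.8
tcp in carrier -73.5 -15.1 psi -11.24
scene 0.94 750 top z 66.2 x [-63.9  57.7] y [-24.3  22.5]
   rect [ 48.9 128.3] 78.0 in carrier [-2.3 -0.6] lowz 10.3
   pitch slope [1.000e-03 6.616e+01]
side 0.87 1750 top z 63.8 x [-63.7  62.9] y [-22.1  24.9]
   rect [ 49.5 129.3] 79.1 in carrier [-0.3  0.9] lowz -4.3
   pitch slope [ 0.  63.7]
scene pusher top x [65.8 88.3]
side pusher top x [65.1 88. ]
t 19.35 tcp [491.1 202.6 206.4] rot [-0.     0.099  0.995 -0.   ] F [-0.3  0.3 -0.5] w 85.3 g 0.0 q7 0.8
tcp in carrier -73.4 -15.8 psi -11.32
wrist 0.75 6160 top z 66.8 x [-64.3  62.8] y [-22.7  24.1]
   rect [ 48.1 130.9] 78.7 in carrier [0.2 0.8] lowz 12.1
   pitch slope [2.0000e-03 6.6799e+01]
```

View pics/last.png

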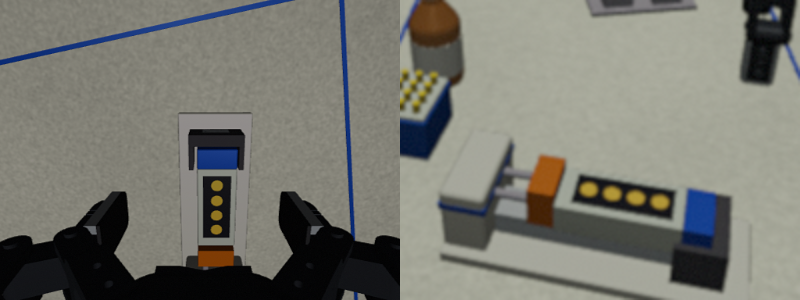

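Seated flat, window up, blue end in the stop (wrist px 217,158), pusher against the white end. Handing in.

```bash
python3 -c "
from plant import ctrl
print(ctrl.finish_job())"
```

```text
the job is handed in; nothing more can be done
None
```

The blue-capped cartridge was laid flat on the bench window up and released, then loaded into the carrier: it lies level, centre within about 1 mm of home, clamped at about 22 mm pusher travel. I handed the job in at about 19 s; the hand-in returned no verdict.

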